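# Clear the swing of the stock cage's gate, release lock and latch, hold the gate wide

### The arm

A 6-joint arm with a two-finger parallel gripper is mounted at the origin on a cart in front of the work surface, level with it; the furniture and walls round the work are solid. World frame = base frame: x ahead of the robot, y to its left, z up, the work surface at z = 0. Lengths are in m, angles in degrees, forces in N, time in s.
With the tool pointing down it reaches from about 0.375 to 0.75 m from the base axis. Payload 9 kg.
Tool frame: the origin (TCP) lies at the centre of the arm's flange, where the gripper is bolted on; the fingertips stand 173 mm ahead of it and the grasp point (between the pads) lies 155 mm ahead of it (robot.tip_extent is the distance from the TCP to the fingertips, in m); z points along the fingers, y is the line along which they close (so a half turn about z gives the same grasp; the last joint's range is limited). The gripper opens to 85 mm and grips with 20 to 120 N. Pads are 22 mm wide; open, the fingers measure 114 mm over their backs; the gripper's body (76 mm by 85 mm) begins 54 mm behind the grasp point. The pads swing forward as they close: fully open they stand 13 mm farther back than shut.
Start: joints at [-88.963, 5.964, 5.575, 89.605, 0, 77.527], TCP at [0.14, -0.583, 0.405] pointing down, gripper open.
Joint ranges: [-171.21, 171.21], [-48.23, 106.86], [-62.78, 66.21], [-105.2, 120.99], [-86.42, 89.51], [-180, 180]. Speed limits (degrees/s): [127.2, 127.2, 147.25, 180, 180, 180].

### API

Orientations are given as a 3x3 rotation matrix whose columns are the frame's x, y, z axes.
In Python, from plant import robot, vision gives the robot as it stands.
- The arm moves only by the tool arm_command, never from a script. Its arguments are lists of equal length, an entry for each row: "delta_pos": the shift along the tool's x, y, z as a fraction of full scale, a list of three; "angular": the turn, a rotation vector about the tool's x, y, z as a fraction of full scale, a list of three. A call has 1 to 20 rows; each row shifts and turns the commanded pose from where the row before left it, along the tool's axes as they then stand; what a row does not reach is not made up. Full scale, the value 1, is 0.025 m for a shift and 0.15 rad for a turn. A row lasts 1/10 s, in which the tool goes at most 50 mm and 8.59 degrees, less where a joint would pass 70% of its speed; a pose out of reach is approached as far as the arm can. A call with a number of a shift or a turn outside -1 to 1 is refused whole. A call with a gripper value outside its range is refused whole. "fingers" is the gripper command: -1 is shut, 1 is fully open, values between are in proportion, set as the call begins (left out, the last holds). The fingers move at their own pace and stop on an object; the grip force is fixed at half the most. Time passes only in rows, so rows that do not move let the fingers close. It gives the time, the measured TCP pose, the force, the opening and the grip force at its end, in the units of the state.
- robot.get_state(): the state, without advancing time (a new reading comes with each control period).
- vision.get_image(name): name is "side" or "top" or "wrist"; returns a dict with "img" (400x640x3 uint8, blue, green, red), "vfov" (degrees; the focal length in pixels is half the picture's height over the tangent of half this angle, whatever the lens; pixels are square), "cx", "cy" (the principal point, pixels), "T" (4x4, takes a point from camera to world coordinates). Camera axes: x right, y down, z forward; pixel columns grow to the right and rows downward; lengths in m; the calibration is good to about 2 mm. A picture is of the moment at which its call begins. There is no depth.
- robot.hand_in(): hands the job in; it is judged then, once.
The state is a dict: "time_s": time; "joint_pos": joint angles; "joint_vel": joint speeds; "joint_efforts": joint torques, N m; "eef_pos": TCP position; "tool_rot": TCP orientation; "ft_force": force on the tool from outside, world axes, zero at the start; "torque": the same for the moment, N m; "finger_gap": finger opening in m; "gripper_force": force on a finger pad.
Only numpy, scipy, OpenCV 4.12 (cv2) and the standard library are available. Lean on these libraries where they do the work, as an engineer would, in place of code of your own. Each camera call takes 0.05 s, during which the arm holds its last target. There are 200 camera calls.

### The job

I need the wire stock cage's gate held open while I reload the cage: first take the glue stick with the red cap out of the gate's way and stand it upright on the free place of the wooden riser's top step. Then squeeze the two red lock tabs together until the lock is off (it stays off), then squeeze the yellow latch tab against the black one and, keeping hold, swing the gate out past its halfway click stop to about a right angle with the cage's front. Finish while still holding the gate wide open there, the fingers on it, and leave everything else on the desk and the riser undisturbed.

Things in the scene. Friction and masses are not known exactly. Their poses are not given: they have to be found in the camera images.
- glue_stick: glue stick, a white tube with a red cap: an upright cylinder 31 mm across and 104 mm tall (the cap is the top 36 mm and does not come off), about 45 g. It stands on the desk about 100 mm in front of the cage's gate, in the way of its swing. Origin: centre of its underside, z up
- riser: fixed two-step display riser of pale wood, 180 mm wide (y), 116 mm deep (x, from -66 to 50 mm), origin at the centre of its underside. The low step (towards -x, the robot's side at yaw 0) is 50 mm high and carries an eraser and a dark stamp (61 mm tall, fixed); the top step is 100 mm high and only 50 mm deep, from x = 0 to 50 mm, open at its back
- top_step (a point): middle of the free place on the riser's top step, on the wood's surface: 25 mm from the step's front and back edges, 25 mm left (+y of the riser) of its middle. Its axes are the riser's
- cage: fixed wire stock cage of blue tube and steel wire with a wire roof, 260 mm wide (y), 160 mm deep (x), roof at 144 mm. Origin: centre of its underside. The gate covers the front (-x) face
- lock (a joint): red lock on the cage's roof rail: two upright tabs, each 18 (x) x 7 (y) mm, tops 202 mm above the desk, free above 155 mm. The right one (-y) is fixed, the left one slides towards it: 34 mm outside to outside locked, 22 mm squeezed. Value: travel in m, 0 = locked, hook clear of the gate from 0.006, 0.012 = fully squeezed. About 4 N of friction; stays where it is left
- lock_squeeze (a point): midway between the two red tabs once squeezed, 182 mm above the desk: 11 mm from the fixed tab's outer face (-y side) and, while locked, 23 mm from the sliding tab's outer face (+y side). Fingers close along its y axis. Axes are the cage's. Centre the grip here: the fixed tab does not give way
- latch (a joint): spring latch on the gate's top at its free end: fixed black tab (hinge side, +y), sliding yellow tab (free side), each upright, 18 (x) x 7 (y) mm, tops 196 mm above the desk, free above 150 mm; 34 mm outside to outside, 22 mm squeezed. Value: travel in m, bolt clear from 0.006, 0.012 = fully squeezed. Its spring takes 4 N to start, 8.5 N at full travel, and shoots the bolt again when let go
- latch_squeeze (a point): midway between black and yellow tab once squeezed, 176 mm above the desk: 11 mm from the black tab's outer face (+y side) and, at rest, 23 mm from the yellow tab's outer face (-y side). Rides on the gate 150 mm from the hinge axis; its axes turn with the gate (the cage's when shut), fingers close along its y axis. Centre the grip here: the black tab does not give way
- gate (a joint): hinge of the cage's wire front gate (185 mm wide, 27 to 132 mm above the desk), upright axis on the cage's left (+y). Value in rad: 0 = shut, grows as the free end swings out to the robot (clockwise from above), at most 1.9. A weak spring shuts it (about 1 N at the tabs); a click stop resists from 0.2 to 0.55 rad (up to 4 N at the tabs). Let go beyond it, the gate drifts back to rest near 0.87
- gate_hinge (a point): point on the gate's hinge axis, 176 mm above the desk (level with latch_squeeze); the axis is vertical
- rubber_stamp: rubber stamp with a turned light-brown wooden handle, 22 mm thick, 61 mm tall, standing at the right end of the riser's top step; leave it alone
- tape_measure: yellow pocket tape measure, 60 x 64 x 57 mm, standing on the desk; leave it alone
- stapler: red desk stapler, 138 x 47 x 47 mm, on the desk; leave it alone

How it is judged (in metres and radians):
On the way, in this order (a step that is already met when the one before it is completed fails the run):
1. the glue stick stands upright on the riser's top step, let go (z of glue_stick in the frame of riser between 0.095 and 0.106 m and angle between glue_stick's own z axis and vertical below 0.12 rad and contact force between glue_stick and riser above 0.1 N and contact force between the fingers and glue_stick below 0.05 N), for 0.3 s.
2. the red lock is squeezed off (value of joint lock above 0.0065 m and value of joint gate below 0.1 rad), for 0.2 s.
3. the latch is squeezed so that its bolt clears (value of joint latch above 0.006 m and value of joint lock above 0.0065 m and value of joint gate below 0.4 rad), for 0.1 s.
4. the gate is past its click stop (value of joint gate above 0.9 rad), for 0.1 s.
At the end, for the whole second after the job is handed in: the fingers hold the gate (contact of more than 0.5 N) at rest, opened more than 1.2 rad (about 70 degrees) and still; the red lock is off; the glue stick stands upright (within 7 degrees), let go, on the riser's top step (all of step 1 and value of joint gate above 1.2 rad and velocity of joint gate between -0.15 and 0.15 rad/s and contact force between the fingers and gate above 0.5 N and value of joint lock above 0.0065 m); the arm keeps its last pose, push and grip.
It fails at once if the glue stick is tipped over (angle between glue_stick's own z axis and vertical above 0.6 rad).
It fails at once if a bystander is moved more than 30 mm (distance of any of rubber_stamp, tape_measure, stapler from where it was at the start of the episode above 0.03 m).
It also fails if it takes over 67 s, if anything falls off the work surface, if the arm or the gripper's body presses on something with over 40 N, if the wrist force passes 120 N, or if a joint passes its speed limit or range.

## Working session

There is one attempt and no reset: what is moved stays moved. The work goes in short steps, Python scripts to look and compute and a tool call to move; the robot and the scene stay as the last step left them, time stands still between calls to the robot, and variables do not carry over. Pictures are saved under pics/ and viewed, at most 10 in all, crops included, and the job is handed in when it is done.

Besides the shell and the picture viewer there is one more tool, called after "Emit:" in YAML: its name, and indented under it one key for each argument. arm_command: Moves the arm, as the interface text tells. Shift numbers are shares of 0.025 m and turn numbers shares of 0.15 rad, none past 1 either way. Its arguments: {"type":"object","properties":{"delta_pos":{"type":"array"},"angular":{"type":"array"},"fingers":{"type":"number"}},"required":["delta_pos","angular"]}

```bash
mkdir -p pics; ls; python3 - <<'E'
from plant import robot, vision
import cv2,numpy as np
s=robot.get_state(); print(s['time_s'],s['eef_pos'],np.round(s['tool_rot'],3).tolist(),s['finger_gap'])
for n in('side','top'):
    d=vision.get_image(n); cv2.imwrite(f'pics/{n}0.png',d['img']); np.savez(f'pics/{n}0.npz',**d); print(n,d['vfov'],d['cx'],d['cy'],np.round(d['T'],3).tolist())
E
```

```text
pics
0.0 [ 0.14019117 -0.58327895  0.40390395] [[0.972, 0.234, -0.0], [0.234, -0.972, 0.001], [0.0, -0.001, -1.0]] 0.08538659452855313
side 47.84026086959389 325.23810578046766 194.59888737489237 [[-0.914, -0.268, 0.306, 0.09], [-0.406, 0.558, -0.724, 1.04], [0.023, -0.785, -0.619, 1.02], [0.0, 0.0, 0.0, 1.0]]
top 43.44438269086702 329.0345454166255 200.851480755344 [[0.013, -0.985, 0.172, 0.285], [-1.0, -0.012, 0.006, -0.043], [-0.004, -0.172, -0.985, 1.547], [0.0, 0.0, 0.0, 1.0]]
```

View pics/top0.png

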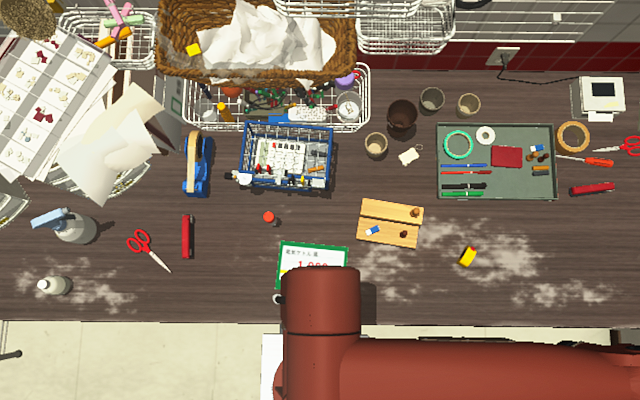

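View pics/side0.png

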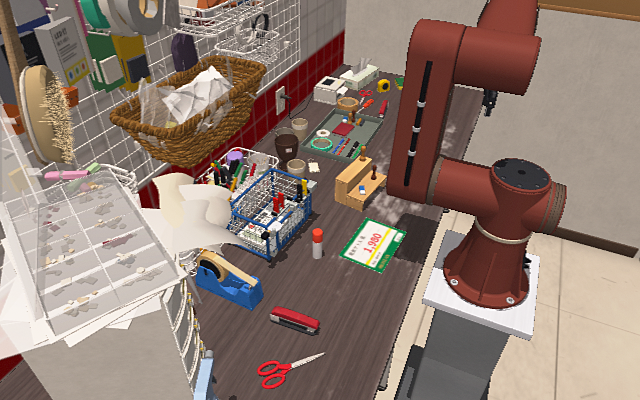

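```bash
cat > h.py <<'E'
import numpy as np,cv2
def ray(d,u,v):
    f=200/np.tan(np.radians(float(d['vfov']))/2);T=d['T']
    r=T[:3,:3]@np.array([(u-d['cx'])/f,(v-d['cy'])/f,1.]);return T[:3,3],r
def plane(d,u,v,z):
    o,r=ray(d,u,v);return o+r*(z-o[2])/r[2]
def proj(d,p):
    f=200/np.tan(np.radians(float(d['vfov']))/2);T=d['T']
    c=T[:3,:3].T@(np.array(p)-T[:3,3]);return c[:2]/c[2]*f+[d['cx'],d['cy']]
def cross(d1,p1,d2,p2):
    o1,r1=ray(d1,*p1);o2,r2=ray(d2,*p2);r1=r1/np.linalg.norm(r1);r2=r2/np.linalg.norm(r2)
    t=np.linalg.lstsq(np.c_[r1,-r2],o2-o1,rcond=None)[0];a=o1+r1*t[0];b=o2+r2*t[1]
    return (a+b)/2,np.linalg.norm(a-b)
E
python3 - <<'E'
import cv2,numpy as np
t=cv2.imread('pics/top0.png');s=cv2.imread('pics/side0.png')
a=cv2.resize(t[110:260,230:430],None,fx=4,fy=4,interpolation=cv2.INTER_CUBIC)
cv2.imwrite('pics/c1.png',a)
b=cv2.resize(s[145:270,220:395],None,fx=4.5,fy=4.5,interpolation=cv2.INTER_CUBIC)
cv2.imwrite('pics/c2.png',b)
E
```

```text
(no output)
```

View pics/c1.png

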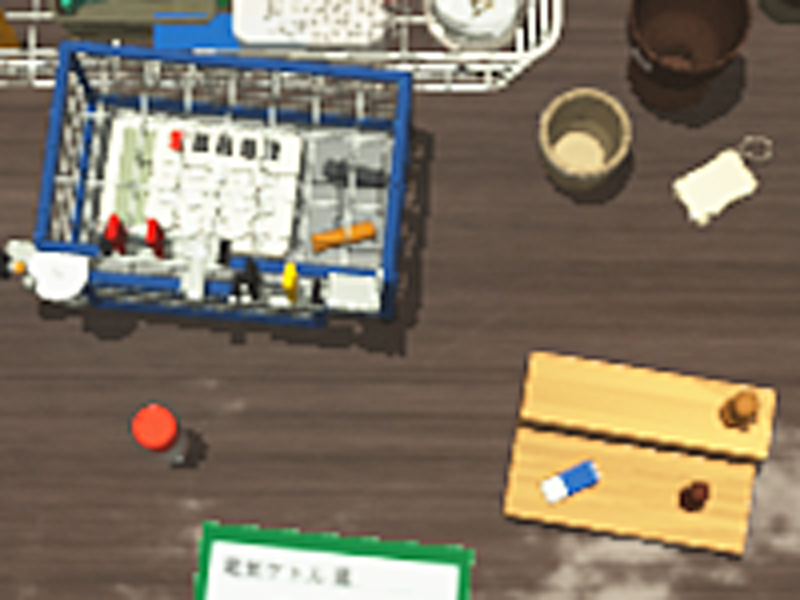

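View pics/c2.png

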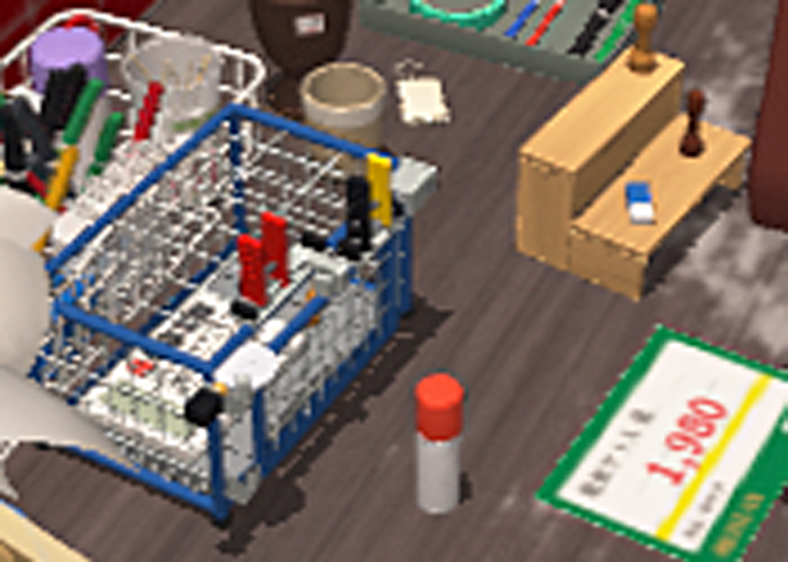

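```bash
python3 - <<'E'
from h import *
t=dict(np.load('pics/top0.npz'));s=dict(np.load('pics/side0.npz'))
T=lambda x,y:(x/4+230-.4,y/4+110-.4)
S=lambda x,y:(x/4.5+220-.4,y/4.5+145-.4)
np.set_printoptions(precision=4,suppress=True)
print('glue',plane(t,*T(155,428),.104),plane(s,*S(440,387),.104),cross(t,T(155,428),s,S(440,387)))
for n,c in dict(BL=(530,352),BR=(777,388),FR=(770,460),FL=(520,424)).items(): print(n,plane(t,*T(*c),.1))
for n,c in dict(BL=(520,152),BR=(682,62),FL=(570,180)).items(): print('s',n,plane(s,*S(*c),.1))
for n,c in dict(BL=(68,46),BR=(411,75),FL=(40,246)).items(): print('cage',n,plane(t,*T(*c),.144))
for n,a,b,z in (('redL',(112,218),(250,240),.202),('redR',(152,222),(273,216),.202),('blk',(247,265),(357,182),.196),('yel',(290,265),(379,158),.196)):
    print(n,plane(t,*T(*a),z),plane(s,*S(*b),z),cross(t,T(*a),s,S(*b)))
E
```

```text
glue [0.4878 0.1408 0.104 ] [0.4931 0.1371 0.104 ] (array([0.4892, 0.1409, 0.108 ]), np.float64(0.004085224461542658))
BL [ 0.5479 -0.1314  0.1   ]
BR [ 0.5233 -0.3116  0.1   ]
FR [ 0.4704 -0.3055  0.1   ]
FL [ 0.4945 -0.1242  0.1   ]
s BL [ 0.5501 -0.1339  0.1   ]
s BR [ 0.4791 -0.3069  0.1   ]
s FL [ 0.5021 -0.1173  0.1   ]
cage BL [0.7628 0.2087 0.144 ]
cage BR [ 0.7436 -0.0419  0.144 ]
cage FL [0.6129 0.2226 0.144 ]
redL [0.6197 0.1629 0.202 ] [0.6183 0.1602 0.202 ] (array([0.6182, 0.1622, 0.2039]), np.float64(0.0020442620787487855))
redR [0.6172 0.1352 0.202 ] [0.617  0.1317 0.202 ] (array([0.6159, 0.1347, 0.2046]), np.float64(0.0012081925264425153))
blk [0.589  0.0695 0.196 ] [0.5877 0.0679 0.196 ] (array([0.588 , 0.0691, 0.197 ]), np.float64(0.0015988333132905125))
yel [0.5893 0.0398 0.196 ] [0.5864 0.037  0.196 ] (array([0.5872, 0.0392, 0.1978]), np.float64(0.003531649290622272))
```

Emit:
arm_command:
  delta_pos:
    - [0, 0, 0]
    - [0, 0, 0]
    - [0, 0, 0]
    - [0, 0, 0]
    - [0, 0, 0]
    - [0, 0, 0]
    - [0, 0, 0]
    - [0, 0, 0]
    - [0, 0, 0]
    - [0, 0, 0]
    - [0, 0, 0]
    - [0, 0, 0]
    - [0, 0, 0]
    - [0, 0, 0]
    - [0, 0, 0]
    - [0, 0, 0]
    - [0, 0, 0]
    - [0, 0, 0]
    - [0, 0, 0]
    - [0, 0, 0]
  angular:
    - [0, 0, -1]
    - [0, 0, -1]
    - [0, 0, -1]
    - [0, 0, -1]
    - [0, 0, -1]
    - [0, 0, -1]
    - [0, 0, -1]
    - [0, 0, -1]
    - [0, 0, -1]
    - [0, 0, -1]
    - [0, 0, -1]
    - [0, 0, -1]
    - [0, 0, -1]
    - [0, 0, -1]
    - [0, 0, -1]
    - [0, 0, -1]
    - [0, 0, -1]
    - [0, 0, -1]
    - [0, 0, -0.8]
    - [0, 0, 0]
  fingers: 1

```text
time_s: 2.1
eef_pos: [0.1402, -0.5833, 0.4043]
tool_rot: [[-0.996, 0.084, -0.0], [0.084, 0.996, 0.001], [0.0, 0.001, -1.0]]
ft_force: [0.1, 0.1, 0.0]
finger_gap: 0.0854
gripper_force: 0.0
```

Emit:
arm_command:
  delta_pos:
    - [-0.75, 0.95, 0]
    - [-0.75, 0.95, 0]
    - [-0.75, 0.95, 0]
    - [-0.75, 0.95, 0]
    - [-0.75, 0.95, 0]
    - [-0.75, 0.95, 0]
    - [-0.75, 0.95, 0]
    - [-0.75, 0.95, 0]
    - [-0.75, 0.95, 0]
    - [-0.75, 0.95, 0]
    - [-0.75, 0.95, 0]
    - [-0.75, 0.95, 0]
    - [-0.75, 0.95, 0]
    - [-0.75, 0.95, 0]
    - [-0.75, 0.95, 0]
    - [0, 1, 0]
    - [0, 1, 0]
    - [0, 1, 0]
    - [0, 1, 0]
    - [0, 1, 0]
  angular:
    - [0, 0, 0]
    - [0, 0, 0]
    - [0, 0, 0]
    - [0, 0, 0]
    - [0, 0, 0]
    - [0, 0, 0]
    - [0, 0, 0]
    - [0, 0, 0]
    - [0, 0, 0]
    - [0, 0, 0]
    - [0, 0, 0]
    - [0, 0, 0]
    - [0, 0, 0]
    - [0, 0, 0]
    - [0, 0, 0]
    - [0, 0, 0]
    - [0, 0, 0]
    - [0, 0, 0]
    - [0, 0, 0]
    - [0, 0, 0]

```text
time_s: 4.1
eef_pos: [0.4616, -0.127, 0.4045]
tool_rot: [[-0.996, 0.09, -0.0], [0.09, 0.996, 0.0], [0.0, 0.0, -1.0]]
ft_force: [0.1, 0.1, -0.7]
finger_gap: 0.0851
gripper_force: 0.0
```

Emit:
arm_command:
  delta_pos:
    - [0, 1, 0]
    - [0, 1, 0]
    - [0, 1, 0]
    - [0, 1, 0]
    - [0, 1, 0]
    - [0, 1, 0]
    - [0, 1, 0]
    - [0, 1, 0]
    - [0, 0, 0]
    - [0, 0, 0]
  angular:
    - [0, 0, 0]
    - [0, 0, 0]
    - [0, 0, 0]
    - [0, 0, 0]
    - [0, 0, 0]
    - [0, 0, 0]
    - [0, 0, 0]
    - [0, 0, 0]
    - [0, 0, 0]
    - [0, 0, 0]

```text
time_s: 5.1
eef_pos: [0.4787, 0.0716, 0.4045]
tool_rot: [[-0.996, 0.087, -0.0], [0.087, 0.996, -0.0], [0.0, -0.0, -1.0]]
ft_force: [0.3, -0.1, -0.5]
finger_gap: 0.0849
gripper_force: 0.0
```

```bash
python3 - <<'E'
from plant import robot, vision
import cv2,numpy as np
s=robot.get_state(); print(s['time_s'],s['eef_pos'],np.round(s['tool_rot'],3).tolist(),s['finger_gap'])
d=vision.get_image('wrist'); cv2.imwrite('pics/w1.png',d['img']); np.savez('pics/w1.npz',**d); print(d['vfov'],np.round(d['T'],3).tolist())
E
```

```text
5.1 [0.47868324 0.07155648 0.40450807] [[-0.996, 0.087, -0.0], [0.087, 0.996, -0.0], [0.0, -0.0, -1.0]] 0.0849089456066846
65.23335425038896 [[0.087, 0.954, 0.287, 0.405], [0.996, -0.083, -0.026, 0.077], [-0.001, 0.289, -0.957, 0.373], [0.0, 0.0, 0.0, 1.0]]
```

View pics/w1.png

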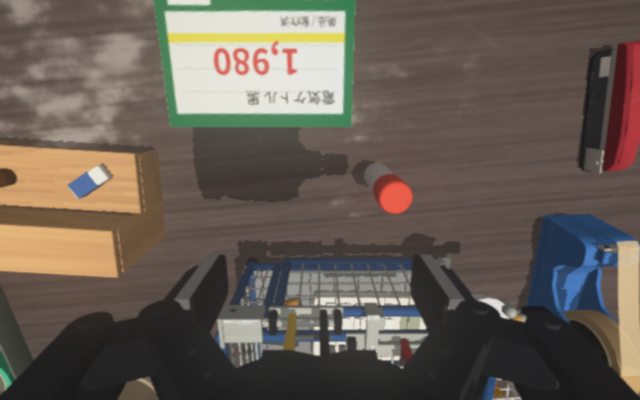

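```bash
python3 - <<'E'
from h import *
d=dict(np.load('pics/w1.npz'));g=d['img']
h=cv2.cvtColor(g,cv2.COLOR_BGR2HSV);m=cv2.inRange(h,(0,150,225),(10,255,255));m[:150]=0;m[240:]=0;m[:,:350]=0;m[:,430:]=0
c=max(cv2.findContours(m,0,1)[0],key=cv2.contourArea);(e,ax,a)=cv2.fitEllipse(c);print(e,ax,a)
for q in (e,):
  print(plane(d,*q,.104))
print(plane(d,143,213,.1),plane(d,118,276,.1))
E
```

```text
(395.7592468261719, 197.51841735839844) (26.61542320251465, 29.197526931762695) 49.69221496582031
[0.48868905 0.13885879 0.104     ]
[ 0.48456884 -0.09310433  0.1       ] [ 0.54683403 -0.13398196  0.1       ]
```

Emit:
arm_command:
  delta_pos:
    - [-0.05, 0.92, 0]
    - [-0.05, 0.92, 0]
    - [-0.05, 0.92, 0]
    - [0, 0, 0]
    - [0, 0, 0.95]
    - [0, 0, 0.95]
    - [0, 0, 0.95]
    - [0, 0, 0.95]
    - [0, 0, 0.95]
    - [0, 0, 0.95]
    - [0, 0, 0.95]
    - [0, 0, 0.75]
    - [0, 0, 0]
    - [0, 0, 0]
  angular:
    - [0, 0, 0]
    - [0, 0, 0]
    - [0, 0, 0]
    - [0, 0, 0]
    - [0, 0, 0]
    - [0, 0, 0]
    - [0, 0, 0]
    - [0, 0, 0]
    - [0, 0, 0]
    - [0, 0, 0]
    - [0, 0, 0]
    - [0, 0, 0]
    - [0, 0, 0]
    - [0, 0, 0]

```text
time_s: 6.55
eef_pos: [0.4885, 0.1388, 0.2201]
tool_rot: [[-0.996, 0.087, -0.0], [0.087, 0.996, -0.0], [0.0, -0.0, -1.0]]
ft_force: [0.6, 0.2, 0.4]
finger_gap: 0.085
gripper_force: 0.0
```

Emit:
arm_command:
  delta_pos:
    - [0, 0, 0]
    - [0, 0, 0]
    - [0, 0, 0]
    - [0, 0, 0]
    - [0, 0, 0]
    - [0, 0, 0]
    - [0, 0, 0]
    - [0, 0, 0]
  angular:
    - [0, 0, 0]
    - [0, 0, 0]
    - [0, 0, 0]
    - [0, 0, 0]
    - [0, 0, 0]
    - [0, 0, 0]
    - [0, 0, 0]
    - [0, 0, 0]
  fingers: -1

```text
time_s: 7.35
eef_pos: [0.4888, 0.1397, 0.2204]
tool_rot: [[-0.996, 0.086, 0.001], [0.086, 0.996, -0.0], [-0.001, 0.0, -1.0]]
ft_force: [-1.2, -0.7, 6.1]
finger_gap: 0.0305
gripper_force: 58.8
```

Emit:
arm_command:
  delta_pos:
    - [0, 0, -1]
    - [0, 0, -1]
    - [0, 0, -1]
    - [0, 0, -1]
    - [0, 0, -1]
    - [0, 0, -1]
    - [-0.15, -0.94, 0]
    - [-0.15, -0.94, 0]
    - [-0.15, -0.94, 0]
    - [-0.15, -0.94, 0]
    - [-0.15, -0.94, 0]
    - [-0.15, -0.94, 0]
    - [-0.15, -0.94, 0]
    - [-0.15, -0.94, 0]
    - [-0.15, -0.94, 0]
    - [-0.15, -0.94, 0]
    - [-0.15, -0.94, 0]
    - [-0.15, -0.94, 0]
    - [-0.15, -0.94, 0]
    - [-0.15, -0.94, 0]
  angular:
    - [0, 0, 0]
    - [0, 0, 0]
    - [0, 0, 0]
    - [0, 0, 0]
    - [0, 0, 0]
    - [0, 0, 0]
    - [0, 0, 0]
    - [0, 0, 0]
    - [0, 0, 0]
    - [0, 0, 0]
    - [0, 0, 0]
    - [0, 0, 0]
    - [0, 0, 0]
    - [0, 0, 0]
    - [0, 0, 0]
    - [0, 0, 0]
    - [0, 0, 0]
    - [0, 0, 0]
    - [0, 0, 0]
    - [0, 0, 0]

```text
time_s: 9.35
eef_pos: [0.5124, -0.1935, 0.3693]
tool_rot: [[-0.996, 0.086, -0.001], [0.086, 0.996, 0.0], [0.001, 0.0, -1.0]]
ft_force: [0.1, -0.0, -1.6]
finger_gap: 0.0299
gripper_force: 59.3
```

```bash
python3 - <<'E'
from plant import robot, vision
import cv2,numpy as np
s=robot.get_state(); print(s['time_s'],s['eef_pos'],np.round(s['tool_rot'],3).tolist(),s['finger_gap'])
d=vision.get_image('wrist'); np.savez('pics/w2.npz',**d)
e=vision.get_image('side'); np.savez('pics/s2.npz',**e)
a=cv2.resize(e['img'][130:280,260:440],(500,417),interpolation=cv2.INTER_CUBIC)
b=cv2.resize(d['img'],(300,188))
o=np.zeros((417,800,3),np.uint8);o[:,:500]=a;o[:188,500:]=b;cv2.imwrite('pics/m2.png',o)
E
```

```text
9.35 [ 0.51244654 -0.19353807  0.36929341] [[-0.996, 0.086, -0.001], [0.086, 0.996, 0.0], [0.001, 0.0, -1.0]] 0.02988999276030399
```

View pics/m2.png

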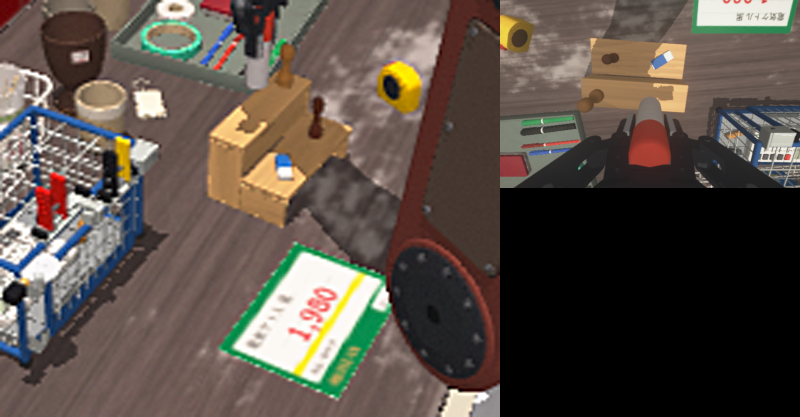

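```bash
python3 - <<'E'
from h import *
d=dict(np.load('pics/w2.npz'))
a=d['img'][60:260,140:440].copy()
cv2.imwrite('pics/w2c.png',cv2.resize(a,(780,520),interpolation=cv2.INTER_CUBIC))
for p in ((.5479,-.1314),(.5233,-.3116),(.4704,-.3055),(.4945,-.1242)): q=proj(d,(*p,.1));print(q,(q-[140,60])*2.6)
E
```

```text
[398.61232352 238.29021603] [672.39204116 463.55456168]
[176.98867246 228.03283047] [ 96.17054839 436.88535923]
[169.91092216 163.39131929] [ 77.76839761 268.81743015]
[407.05738084 174.22065483] [694.34919018 296.97370255]
```

View pics/w2c.png

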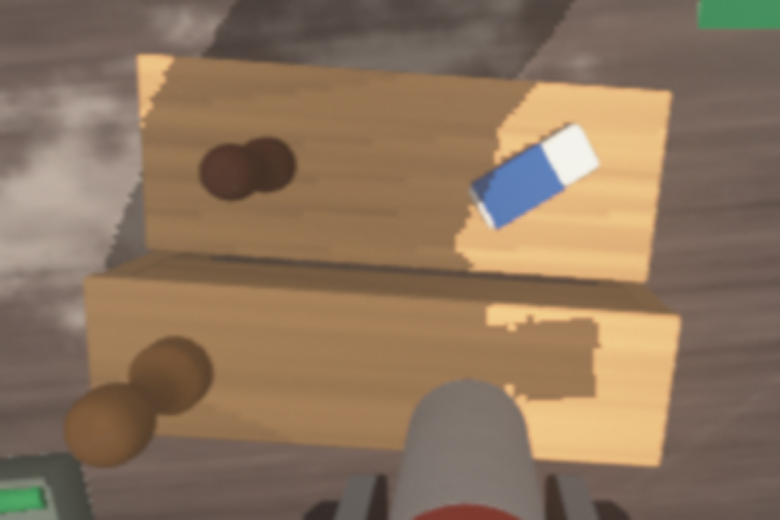

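```bash
python3 - <<'E'
from h import *
d=dict(np.load('pics/w2.npz'))
P=[plane(d,x/2.6+140,y/2.6+60,.1)[:2] for x,y in ((680,316),(86,280),(660,466))]
FL,FR,BL=P;print(np.round(P,4),np.linalg.norm(FL-FR),np.linalg.norm(FL-BL))
y=(FL-FR)/np.linalg.norm(FL-FR);x=np.array([y[1],-y[0]])
for w in (FL-.065*y+.025*x, BL-.065*y-.025*x, FR+.115*y+.025*x): print(w)
print(np.degrees(np.arctan2(x[1],x[0])))
E
```

```text
[[ 0.5    -0.1285]
 [ 0.4739 -0.3038]
 [ 0.5484 -0.1353]] 0.1772213657483728 0.04891631059605563
[ 0.51513425 -0.19648958]
[ 0.51411789 -0.19594621]
[ 0.51554296 -0.19374117]
-8.458298889645114
```

Emit:
arm_command:
  delta_pos:
    - [-0.11, -0.05, 0]
    - [0, 0, 0.6]
    - [0, 0, 0.6]
    - [0, 0, 0.4]
    - [0, 0, 0.2]
    - [0, 0, 0.1]
    - [0, 0, 0.06]
    - [0, 0, 0]
    - [0, 0, 0]
  angular:
    - [0, 0, 0]
    - [0, 0, 0]
    - [0, 0, 0]
    - [0, 0, 0]
    - [0, 0, 0]
    - [0, 0, 0]
    - [0, 0, 0]
    - [0, 0, 0]
    - [0, 0, 0]

```text
time_s: 10.35
eef_pos: [0.5153, -0.1942, 0.3212]
tool_rot: [[-0.996, 0.086, 0.001], [0.086, 0.996, -0.001], [-0.001, -0.0, -1.0]]
ft_force: [0.5, 0.7, 0.2]
finger_gap: 0.0301
gripper_force: 59.4
```

Emit:
arm_command:
  delta_pos:
    - [0, 0, 0.04]
    - [0, 0, 0]
  angular:
    - [0, 0, 0]
    - [0, 0, 0]

```text
time_s: 10.55
eef_pos: [0.5154, -0.1942, 0.3204]
tool_rot: [[-0.996, 0.086, 0.001], [0.086, 0.996, -0.001], [-0.001, -0.001, -1.0]]
ft_force: [-1.6, -0.4, 2.7]
finger_gap: 0.0302
gripper_force: 59.5
```

Emit:
arm_command:
  delta_pos:
    - [0, 0, 0]
    - [0, 0, 0]
    - [0, 0, 0]
    - [0, 0, 0]
    - [0, 0, 0]
    - [0, 0, 0]
    - [0, 0, 0]
  angular:
    - [0, 0, 0]
    - [0, 0, 0]
    - [0, 0, 0]
    - [0, 0, 0]
    - [0, 0, 0]
    - [0, 0, 0]
    - [0, 0, 0]
  fingers: 0.4

```text
time_s: 11.25
eef_pos: [0.5152, -0.1941, 0.3197]
tool_rot: [[-0.996, 0.086, -0.0], [0.086, 0.996, -0.0], [0.0, -0.0, -1.0]]
ft_force: [0.3, -0.3, -0.8]
finger_gap: 0.0598
gripper_force: 0.0
```

Emit:
arm_command:
  delta_pos:
    - [0, 0, -0.4]
    - [0, 0, -1]
    - [0, 0, -1]
    - [0, 0, -1]
    - [0, 0, -1]
    - [0, 0, -0.8]
    - [0, 0, 0]
    - [0, 0, 0]
  angular:
    - [0, 0, 0]
    - [0, 0, 0]
    - [0, 0, 0]
    - [0, 0, 0]
    - [0, 0, 0]
    - [0, 0, 0]
    - [0, 0, 0]
    - [0, 0, 0]

```text
time_s: 12.05
eef_pos: [0.5152, -0.1942, 0.4501]
tool_rot: [[-0.996, 0.086, 0.001], [0.086, 0.996, -0.001], [-0.001, -0.001, -1.0]]
ft_force: [0.1, -0.1, -0.0]
finger_gap: 0.06
gripper_force: 0.0
```

```bash
python3 - <<'E'
from plant import robot, vision
from h import *
s=robot.get_state(); print(s['time_s'],s['eef_pos'],s['finger_gap'])
d=vision.get_image('wrist'); np.savez('pics/w3.npz',**d)
e=vision.get_image('side'); np.savez('pics/s3.npz',**e)
a=cv2.resize(e['img'][130:280,260:440],(450,375),interpolation=cv2.INTER_CUBIC)
b=cv2.resize(d['img'][:,100:500],(350,350))
o=np.zeros((375,800,3),np.uint8);o[:,:450]=a;o[:350,450:]=b;cv2.imwrite('pics/m3.png',o)
E
```

```text
12.05 [ 0.5152466  -0.19416262  0.45008273] 0.05996790547593685
```

View pics/m3.png

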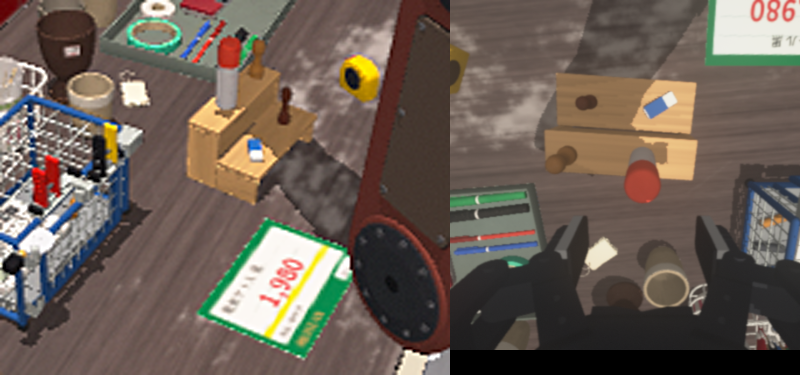

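Emit:
arm_command:
  delta_pos:
    - [0.13, 0.97, 0]
    - [0.13, 0.97, 0]
    - [0.13, 0.97, 0]
    - [0.13, 0.97, 0]
    - [0.13, 0.97, 0]
    - [0.13, 0.97, 0]
    - [0.13, 0.97, 0]
    - [0.13, 0.97, 0]
    - [0.13, 0.97, 0]
    - [0.13, 0.97, 0]
    - [0.13, 0.97, 0]
    - [0.13, 0.97, 0]
    - [0, 0, 0]
    - [0, 0, 0]
  angular:
    - [0, 0, 0]
    - [0, 0, 0]
    - [0, 0, 0]
    - [0, 0, 0]
    - [0, 0, 0]
    - [0, 0, 0]
    - [0, 0, 0]
    - [0, 0, 0]
    - [0, 0, 0]
    - [0, 0, 0]
    - [0, 0, 0]
    - [0, 0, 0]
    - [0, 0, 0]
    - [0, 0, 0]

```text
time_s: 13.55
eef_pos: [0.5011, 0.0994, 0.4488]
tool_rot: [[-0.996, 0.085, -0.001], [0.085, 0.996, -0.0], [0.001, -0.0, -1.0]]
ft_force: [0.0, -0.8, 0.9]
finger_gap: 0.0599
gripper_force: 0.0
```

```bash
python3 - <<'E'
from plant import robot, vision
from h import *
s=robot.get_state(); print(s['time_s'],s['eef_pos'],s['finger_gap'])
d=vision.get_image('wrist'); np.savez('pics/w4.npz',**d)
cv2.imwrite('pics/w4.png',cv2.resize(d['img'][150:350,180:460],(798,570),interpolation=cv2.INTER_CUBIC))
E
```

```text
13.55 [0.50106238 0.09940542 0.44877772] 0.059928808706233495
```

View pics/w4.png

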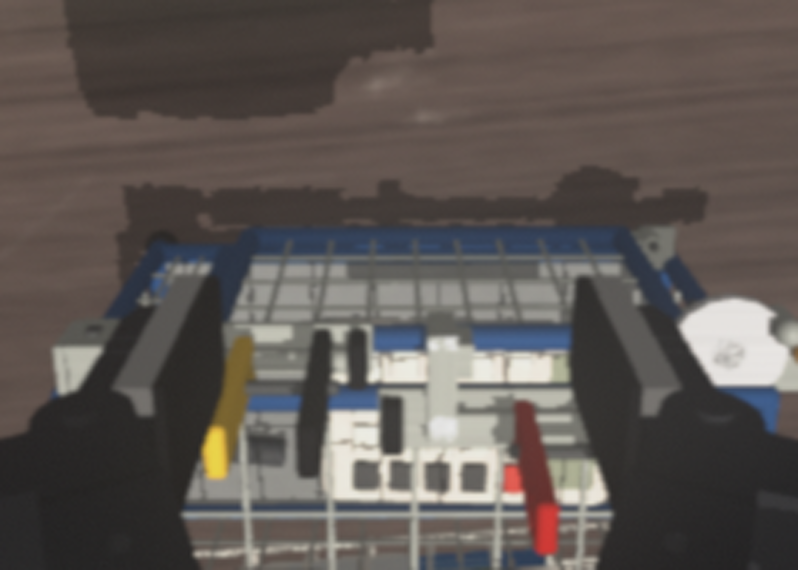

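```bash
python3 - <<'E'
from h import *
d=dict(np.load('pics/w4.npz'))
for n,x,y,z in (('yel',216,452,.196),('blk',309,452,.196),('red',545,527,.202)): print(n,plane(d,x/2.85+180-.3,y/2.85+150-.3,z))
E
```

```text
yel [0.58141091 0.03914599 0.196     ]
blk [0.58367024 0.06598378 0.196     ]
red [0.61032275 0.13233423 0.202     ]
```

Emit:
arm_command:
  delta_pos:
    - [-0.87, 0.41, 0]
    - [-0.87, 0.41, 0]
    - [-0.87, 0.41, 0]
    - [-0.87, 0.41, 0]
    - [-0.87, 0.41, 0]
    - [0, 0, 0]
    - [0, 0, 0.9]
    - [0, 0, 0.9]
    - [0, 0, 0.9]
    - [0, 0, 0.6]
    - [0, 0, 0.6]
    - [0, 0, 0.57]
    - [0, 0, 0]
    - [0, 0, 0]
  angular:
    - [0, 0, 0]
    - [0, 0, 0]
    - [0, 0, 0]
    - [0, 0, 0]
    - [0, 0, 0]
    - [0, 0, 0]
    - [0, 0, 0]
    - [0, 0, 0]
    - [0, 0, 0]
    - [0, 0, 0]
    - [0, 0, 0]
    - [0, 0, 0]
    - [0, 0, 0]
    - [0, 0, 0]
  fingers: 0.4

```text
time_s: 15.0
eef_pos: [0.614, 0.1408, 0.3382]
tool_rot: [[-0.996, 0.086, 0.0], [0.086, 0.996, -0.0], [-0.0, -0.0, -1.0]]
ft_force: [-0.1, -0.5, 0.5]
finger_gap: 0.0599
gripper_force: 0.0
```

```bash
python3 - <<'E'
from plant import robot, vision
from h import *
s=robot.get_state(); print(s['time_s'],s['eef_pos'],s['finger_gap'])
d=vision.get_image('side'); np.savez('pics/s5.npz',**d)
cv2.imwrite('pics/s5.png',cv2.resize(d['img'][145:245,220:340],(720,600),interpolation=cv2.INTER_CUBIC))
E
```

```text
15.0 [0.61399988 0.14082571 0.33823279] 0.059888785073320364
```

View pics/s5.png

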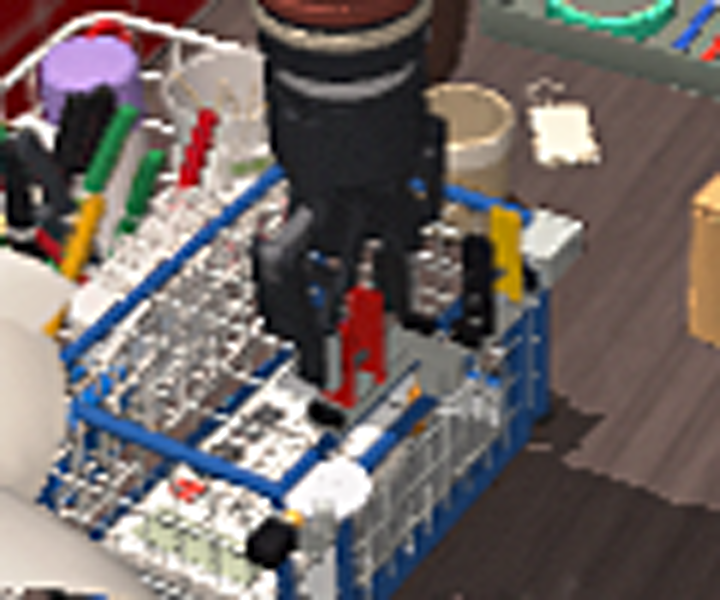

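Emit:
arm_command:
  delta_pos:
    - [0, 0, 0]
    - [0, 0, 0]
    - [0, 0, 0]
    - [0, 0, 0]
    - [0, 0, 0]
    - [0, 0, 0]
  angular:
    - [0, 0, 0]
    - [0, 0, 0]
    - [0, 0, 0]
    - [0, 0, 0]
    - [0, 0, 0]
    - [0, 0, 0]
  fingers: -0.3

```text
time_s: 15.65
eef_pos: [0.6141, 0.141, 0.338]
tool_rot: [[-0.996, 0.086, 0.0], [0.086, 0.996, 0.0], [-0.0, 0.0, -1.0]]
ft_force: [1.4, 2.9, 3.2]
finger_gap: 0.0298
gripper_force: 2.0
```

Emit:
arm_command:
  delta_pos:
    - [0, 0, 0]
    - [0, 0, 0]
    - [0, 0, 0]
    - [0, 0, 0]
    - [0, 0, 0]
  angular:
    - [0, 0, 0]
    - [0, 0, 0]
    - [0, 0, 0]
    - [0, 0, 0]
    - [0, 0, 0]
  fingers: -0.45

```text
time_s: 16.15
eef_pos: [0.614, 0.1409, 0.3379]
tool_rot: [[-0.996, 0.086, -0.0], [0.086, 0.996, -0.0], [0.0, -0.0, -1.0]]
ft_force: [1.1, 4.2, 3.1]
finger_gap: 0.0235
gripper_force: 2.0
```

Emit:
arm_command:
  delta_pos:
    - [0, 0, 0]
    - [0, 0, 0]
    - [0, 0, 0]
    - [0, 0, 0]
    - [0, 0, 0]
  angular:
    - [0, 0, 0]
    - [0, 0, 0]
    - [0, 0, 0]
    - [0, 0, 0]
    - [0, 0, 0]
  fingers: -0.52

```text
time_s: 16.65
eef_pos: [0.614, 0.1409, 0.338]
tool_rot: [[-0.996, 0.086, -0.0], [0.086, 0.996, -0.0], [0.0, -0.0, -1.0]]
ft_force: [-1.0, 3.1, 4.8]
finger_gap: 0.0211
gripper_force: 24.5
```

Emit:
arm_command:
  delta_pos:
    - [0, 0, 0]
    - [0, 0, 0]
    - [0, 0, 0]
    - [0, 0, 0]
    - [0, 0, 0]
    - [0, 0, -1]
    - [0, 0, -1]
    - [0, 0, -1]
    - [0, 0, 0]
    - [0.22, -0.83, 0]
    - [0.22, -0.83, 0]
    - [0.22, -0.83, 0]
    - [0.22, -0.83, 0]
    - [0, 0, 0]
    - [0, 0, 0.9]
    - [0, 0, 0.9]
    - [0, 0, 0.9]
    - [0, 0, 0.58]
    - [0, 0, 0]
    - [0, 0, 0]
  angular:
    - [0, 0, 0]
    - [0, 0, 0]
    - [0, 0, 0]
    - [0, 0, 0]
    - [0, 0, 0]
    - [0, 0, 0]
    - [0, 0, 0]
    - [0, 0, 0]
    - [0, 0, 0]
    - [0, 0, 0]
    - [0, 0, 0]
    - [0, 0, 0]
    - [0, 0, 0]
    - [0, 0, 0]
    - [0, 0, 0]
    - [0, 0, 0]
    - [0, 0, 0]
    - [0, 0, 0]
    - [0, 0, 0]
    - [0, 0, 0]
  fingers: 0.4

```text
time_s: 18.65
eef_pos: [0.5851, 0.0604, 0.3314]
tool_rot: [[-0.996, 0.085, 0.0], [0.085, 0.996, -0.0], [-0.0, -0.0, -1.0]]
ft_force: [-0.0, 0.5, 0.2]
finger_gap: 0.0602
gripper_force: 0.0
```

Emit:
arm_command:
  delta_pos:
    - [0, 0, 0]
    - [0, 0, 0]
    - [0, 0, 0]
    - [0, 0, 0]
    - [0, 0, 0]
    - [0, 0, 0]
  angular:
    - [0, 0, 0]
    - [0, 0, 0]
    - [0, 0, 0]
    - [0, 0, 0]
    - [0, 0, 0]
    - [0, 0, 0]
  fingers: -0.45

```text
time_s: 19.25
eef_pos: [0.5855, 0.059, 0.3329]
tool_rot: [[-0.996, 0.087, 0.003], [0.087, 0.996, -0.003], [-0.003, -0.003, -1.0]]
ft_force: [-1.0, -7.2, 4.3]
finger_gap: 0.0237
gripper_force: 4.1
```

Emit:
arm_command:
  delta_pos:
    - [0, 0, 0]
    - [0, 0, 0]
    - [0, 0, 0]
    - [0, 0, 0]
    - [0, 0, 0]
  angular:
    - [0, 0, 0]
    - [0, 0, 0]
    - [0, 0, 0]
    - [0, 0, 0]
    - [0, 0, 0]
  fingers: -0.55

```text
time_s: 19.75
eef_pos: [0.5855, 0.0592, 0.3332]
tool_rot: [[-0.996, 0.086, 0.003], [0.086, 0.996, -0.003], [-0.003, -0.003, -1.0]]
ft_force: [-1.5, -6.0, 6.8]
finger_gap: 0.0203
gripper_force: 58.5
```

Emit:
arm_command:
  delta_pos:
    - [0.36, 0.011, 0]
    - [0.36, 0.011, 0]
    - [0.36, 0.011, 0]
    - [0.36, 0.011, 0]
    - [0.36, 0.011, 0]
    - [0.36, 0.011, 0]
    - [0, 0, 0]
  angular:
    - [0, 0, 0.4]
    - [0, 0, 0.4]
    - [0, 0, 0.4]
    - [0, 0, 0.4]
    - [0, 0, 0.4]
    - [0, 0, 0.4]
    - [0, 0, 0]

```text
time_s: 20.45
eef_pos: [0.5328, 0.0733, 0.3331]
tool_rot: [[-0.901, 0.434, 0.002], [0.434, 0.901, -0.005], [-0.004, -0.004, -1.0]]
ft_force: [-4.2, -10.2, 7.2]
finger_gap: 0.0207
gripper_force: 59.0
```

Emit:
arm_command:
  delta_pos:
    - [0.36, 0.011, 0]
    - [0.36, 0.011, 0]
    - [0.36, 0.011, 0]
    - [0.36, 0.011, 0]
    - [0.36, 0.011, 0]
    - [0.36, 0.011, 0]
    - [0.36, 0.011, 0]
    - [0.36, 0.011, 0]
    - [0.36, 0.011, 0]
    - [0, 0, 0]
  angular:
    - [0, 0, 0.4]
    - [0, 0, 0.4]
    - [0, 0, 0.4]
    - [0, 0, 0.4]
    - [0, 0, 0.4]
    - [0, 0, 0.4]
    - [0, 0, 0.4]
    - [0, 0, 0.4]
    - [0, 0, 0.4]
    - [0, 0, 0]

```text
time_s: 21.45
eef_pos: [0.472, 0.1266, 0.3331]
tool_rot: [[-0.55, 0.835, 0.0], [0.835, 0.55, -0.004], [-0.003, -0.002, -1.0]]
ft_force: [-7.2, -10.2, 13.2]
finger_gap: 0.0205
gripper_force: 60.4
```

Emit:
arm_command:
  delta_pos:
    - [0.36, 0.011, 0]
    - [0.36, 0.011, 0]
    - [0.36, 0.011, 0]
    - [0.36, 0.011, 0]
    - [0.36, 0.011, 0]
    - [0.36, 0.011, 0]
    - [0.36, 0.011, 0]
    - [0.36, 0.011, 0]
    - [0.36, 0.011, 0]
    - [0.36, 0.011, 0]
    - [0, 0, 0]
    - [0, 0, 0]
    - [0, 0, 0]
    - [0, 0, 0]
    - [0, 0, 0]
    - [0, 0, 0]
  angular:
    - [0, 0, 0.4]
    - [0, 0, 0.4]
    - [0, 0, 0.4]
    - [0, 0, 0.4]
    - [0, 0, 0.4]
    - [0, 0, 0.4]
    - [0, 0, 0.4]
    - [0, 0, 0.4]
    - [0, 0, 0.4]
    - [0, 0, 0.4]
    - [0, 0, 0]
    - [0, 0, 0]
    - [0, 0, 0]
    - [0, 0, 0]
    - [0, 0, 0]
    - [0, 0, 0]

```text
time_s: 23.05
eef_pos: [0.4475, 0.2116, 0.333]
tool_rot: [[0.016, 1.0, 0.0], [1.0, -0.016, -0.001], [-0.001, 0.0, -1.0]]
ft_force: [-6.9, -5.8, 13.0]
finger_gap: 0.0203
gripper_force: 62.9
```

```bash
python3 - <<'E'
from plant import robot, vision
from h import *
s=robot.get_state(); print(s['time_s'],s['eef_pos'],s['finger_gap'],s['joint_vel'],s['joint_pos'])
for n in('side','top'):
  d=vision.get_image(n);h=cv2.cvtColor(d['img'],cv2.COLOR_BGR2HSV)
  m=cv2.inRange(h,(0,150,120),(8,255,255));k,l,st,c=cv2.connectedComponentsWithStats(m)
  print(n,[(np.round(c[i]).tolist(),st[i].tolist()) for i in range(1,k) if 8<st[i][4]<2500])
  print('cap expected',proj(d,(.515,-.195,.204)),proj(d,(.515,-.195,.168)))
E
```

```text
23.05 [0.44752041 0.21161547 0.33304389] 0.020278902646805378 [ 0.05108907 -0.08529663  0.00498322  0.05059777  0.11595102  0.00140553] [ 1.01479285e+01 -1.27014093e+01 -1.98653965e+01  8.28236233e+01
 -6.33966257e-02  1.01071600e+02]
side [([310.0, 78.0], [305, 77, 12, 4, 19]), ([330.0, 83.0], [325, 79, 11, 10, 18]), ([433.0, 95.0], [425, 91, 16, 10, 55]), ([445.0, 95.0], [442, 92, 7, 6, 18]), ([452.0, 96.0], [450, 92, 7, 7, 15]), ([458.0, 94.0], [456, 92, 5, 4, 9]), ([463.0, 98.0], [460, 96, 6, 4, 12]), ([510.0, 98.0], [506, 96, 8, 4, 12]), ([559.0, 100.0], [558, 97, 3, 6, 9]), ([475.0, 100.0], [471, 99, 7, 2, 9]), ([502.0, 102.0], [498, 98, 8, 6, 16]), ([578.0, 101.0], [573, 99, 10, 5, 19]), ([623.0, 116.0], [599, 100, 41, 41, 1009]), ([515.0, 105.0], [508, 103, 17, 5, 23]), ([5.0, 104.0], [3, 104, 6, 2, 9]), ([544.0, 106.0], [538, 104, 11, 4, 15]), ([554.0, 107.0], [551, 106, 6, 3, 11]), ([572.0, 108.0], [567, 107, 11, 3, 18]), ([583.0, 108.0], [580, 107, 7, 3, 9]), ([625.0, 138.0], [614, 135, 22, 9, 33]), ([351.0, 150.0], [347, 144, 9, 13, 99]), ([494.0, 168.0], [492, 160, 9, 17
[... 560 characters left out ...]
21, 282]), ([633.0, 153.0], [629, 149, 11, 7, 23]), ([518.0, 155.0], [517, 152, 3, 7, 10]), ([599.0, 162.0], [585, 157, 29, 11, 207]), ([262.0, 167.0], [261, 164, 3, 6, 15]), ([267.0, 168.0], [266, 165, 4, 6, 16]), ([456.0, 172.0], [441, 171, 29, 3, 65]), ([483.0, 172.0], [473, 171, 19, 3, 41]), ([596.0, 184.0], [578, 182, 37, 6, 49]), ([386.0, 203.0], [381, 197, 12, 12, 107]), ([138.0, 240.0], [126, 229, 24, 24, 139]), ([330.0, 352.0], [315, 345, 27, 20, 70]), ([322.0, 356.0], [316, 349, 14, 11, 37]), ([313.0, 391.0], [291, 387, 44, 13, 101]), ([337.0, 395.0], [333, 391, 7, 9, 26]), ([343.0, 395.0], [342, 390, 3, 10, 14])]
cap expected [387.87864103 202.9614364 ] [386.43128046 205.13114591]
```

```bash
python3 - <<'E'
from plant import robot, vision
from h import *
a=vision.get_image('top')['img'];b=cv2.imread('pics/top0.png')
def cen(g):
  h=cv2.cvtColor(g,cv2.COLOR_BGR2HSV);m=cv2.inRange(h,(0,120,60),(8,255,255))|cv2.inRange(h,(168,120,60),(180,255,255))
  m=m[205:265,175:205];y,x=np.nonzero(m);return len(x),x.mean(),y.mean()
print(cen(a),cen(b)); s=robot.get_state();print(s['time_s'],s['joint_vel'],s['gripper_force'],robot.hand_in())
E
```

```text
(1759, np.float64(14.779988629903354), np.float64(29.83172256964184)) (380, np.float64(10.142105263157895), np.float64(31.56578947368421))
the job is handed in; nothing more can be done
23.2 [ 0.08825799 -0.00346044  0.07564667  0.09945816  0.06697189 -0.02382661] 62.937501668930054 None
```

The job is handed in at 23.2 s with the gripper holding the gate about 1.5 rad open (roughly 86°), the red lock squeezed off, and the glue stick upright on the riser's top step; I couldn't confirm the stapler stayed put because my last check of it was unclear (the red arm seemed to cover its area in the top view), and no verdict came back.

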